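# Slide a thin grater plate out of its holder and set it on the catch box

## Robot

A 6-joint arm with a two-finger parallel gripper is mounted at the origin on a cart in front of the work surface, level with it; the furniture and walls round the work are solid. World frame = base frame: x ahead of the robot, y to its left, z up, the work surface at z = 0. Lengths are in mm, angles in rad, forces in N, time in s.
With the tool pointing down it reaches from about 300 to 775 mm from the base axis. Payload 14.6 kg.
Tool frame: the origin (TCP) lies at the centre of the arm's flange, where the gripper is bolted on; the fingertips stand 199 mm ahead of it and the grasp point (between the pads) lies 180 mm ahead of it; z points along the fingers, y is the line along which they close (so a half turn about z gives the same grasp; the last joint's range is limited). The gripper opens to 94 mm and grips with 3 to 60 N. Pads are 16 mm wide; open, the fingers measure 119 mm over their backs; the gripper's body (75 mm by 177 mm) begins 78 mm behind the grasp point.
Start: joints at [-1.268, 0.3, 1.521, -0, 1.321, -0.067], TCP at [198.779, -512.814, 404.646] pointing down, gripper open.
Joint ranges: [-3.03, 3.03], [-0.79, 2.21], [0.23, 2.52], [-1.04, 4.18], [0, 3.07], [-2.55, 2.55]. Speed limits (rad/s): [2.22, 2.22, 2.57, 3.14, 3.14, 3.14].

## Interface

Orientations are given as [roll, pitch, yaw] about the fixed x, y, z axes, in that order (R = Rz(yaw) Ry(pitch) Rx(roll)).
In Python, from cell import manip, optics, workorder gives the robot as it stands.
- The arm moves only by the tool step_arm, never from a script. Its argument "increments" is a list that holds one entry, the list of rows, each a list of 7 numbers: the turn, a rotation vector about the tool's x, y, z as a fraction of full scale, then the shift along the tool's x, y, z as a fraction of full scale, then the closure, from -1 (fully open) to 1 (shut). In form: [[[wx, wy, wz, tx, ty, tz, fingers], ...]]. A call has 1 to 5 rows; each row shifts and turns the commanded pose from where the row before left it, along the tool's axes as they then stand; what a row does not reach is not made up. Full scale, the value 1, is 40 mm for a shift and 45 degrees for a turn. A row lasts 1/10 s, in which the tool goes at most 50 mm and 8.59 degrees, less where a joint would pass 70% of its speed; a pose out of reach is approached as far as the arm can. A call with a number of a shift or a turn outside -1 to 1 is refused whole. A call with a gripper value outside its range is refused whole. The fingers move at their own pace and stop on an object; "newtons" is the grip in N (left out, the last holds). Time passes only in rows, so rows that do not move let the fingers close. It gives the time, the measured TCP pose, the force, the opening and the grip force at its end, in the units of the state.
- manip.read_state(): the state, without advancing time (a new reading comes with each control period).
- optics.camera(name): name is "side" or "top" or "wrist"; returns a dict with "frame" (384x512x3 uint8, red, green, blue), "range_z" (384x512 float32, mm along the optical axis (not along the pixel's ray), 0 where there is no reading), "mtx" (3x3 intrinsics, pixels), "distortion" ([k1, k2, p1, p2, k3] as OpenCV has them; the pictures are not rectified), "cam_to_world" (4x4, takes a point from camera to world coordinates). Camera axes: x right, y down, z forward; pixel columns grow to the right and rows downward; lengths in mm; the calibration is good to about 2 mm. A picture is of the moment at which its call begins.
- workorder.sign_off(): hands the job in; it is judged then, once.
The state is a dict: "clock": time; "joints": joint angles; "qd": joint speeds; "effort": joint torques, N m; "eef_pos": TCP position; "eef_rot": TCP orientation; "wrist_force": force on the tool from outside, world axes, zero at the start; "moment": the same for the moment, N m; "finger_gap": finger opening in mm; "finger_force": force on a finger pad.
Only numpy, scipy, OpenCV 4.12 (cv2) and the standard library are available. Lean on these libraries where they do the work, as an engineer would, in place of code of your own. Each camera call takes 0.05 s, during which the arm holds its last target. There are 200 camera calls.

## Task

The thin grater plate lies sunk in its wooden holder, where it cannot be gripped. Pressing on it only lightly from above, slide it over the low sill at the open front end until roughly a third of its length sticks out while it still rests in the holder; then take it by the sides of the part that sticks out, lift it clear and set it gently, flat and square, on top of the blue catch box between its two raised ends. Do not drop it, and leave the cork, the jar lid and the spice tin where they are.

Things in the scene. Friction and masses are not known exactly. Their poses are not given: they have to be found in the camera images.
- grater_plate: Loose steel grater plate with dark holes, 110 (x) x 62 (y) x 4 (z) mm, 0.18 to 0.37 kg, flat rough top, smooth underside. Origin: centre of its underside; x along its length, z up. It starts with its front end 25 to 37 mm inside the holder's open end. Pressed into the holder with over 16 N it scores the wood: keep to 6 to 9 N throughout; then fingertips drag it along.
- holder: Fixed wooden block, 172 x 100 mm, on feet of varying height (origin 0 to 12 mm above the table). Channel along x in its top: floor 50 mm and side rails 63 mm above the origin, 67 mm wide, stop at x = 78 mm, open at the -x end (x = -81 mm, facing the robot) but for a 5 mm high sill there, ramped on its inner side from x = -57 to -77 mm: the plate's front rides up on it. Rigid.
- holder_mouth (a point): Middle of the sill's outer edge at the open end of the holder (holder x = -81, y = 0, z = 55 mm). Its -x axis points out of the holder, along which the plate slides out. Once over the sill the plate leans on it, front up by about 0.07 rad. It tips out when more than half of it (55 mm) sticks out past this point; from 28 to 50 mm is right.
- catch_box: Fixed blue open-topped box, 130 (x) x 54 (y) mm outside, walls 4 mm. Its two long walls are 50 mm high, its two end walls 58 mm high; 122 mm between the end walls. Narrower than the plate, so fingers at the plate's sides pass outside the box. Origin at the centre of its underside, x along its length, z up.
- catch_box_seat (a point): Centre of the seat on the box's rim, 50 mm above the table: the plate's underside centre belongs here, its length along the box's x (either way round).
- spice_tin: Bystander: small tin with metal lid, 49 mm across, 72 mm high, origin at the centre of its underside.
- cork: Bystander: cork, 31 mm across, 28 mm high, origin at the centre of its underside.
- jar_lid: Bystander: grey metal jar lid, 63 mm across, 15 mm high, origin at the centre of its underside.

How it is judged:
By the outcome, as a careful person would: the job done as asked, in the order asked, and still so for the second after the job is handed in, with the robot touching nothing.
It also fails if it takes over 64 s, if anything falls off the work surface, if the arm or the gripper's body presses on something with over 40 N, if the wrist force passes 120 N, or if a joint passes its speed limit or range.

## Working session

There is one attempt and no reset: what is moved stays moved. The work goes in short steps, Python scripts to look and compute and a tool call to move; the robot and the scene stay as the last step left them, time stands still between calls to the robot, and variables do not carry over. Pictures are saved under pics/ and viewed, at most 10 in all, crops included, and the job is handed in when it is done.

Besides the shell and the picture viewer there is one more tool, called by a JSON object that holds its "op" and its "data", one argument or row to a line. step_arm: Moves the arm, as the interface text tells. Its arguments: {"type":"object","properties":{"increments":{"type":"array","items":{"type":"array","items":{"type":"array","items":{"type":"number"}}}},"newtons":{"type":"number"}},"required":["increments"]}

```bash
ls; mkdir -p pics; cat > h.py <<'E'
import numpy as np, cv2
from cell import manip, optics, workorder
def cloud(c):
    h,w=c['range_z'].shape
    u,v=np.meshgrid(np.arange(w),np.arange(h))
    p=cv2.undistortPoints(np.stack([u,v],-1).reshape(-1,1,2).astype(np.float64),c['mtx'],np.array(c['distortion'],float)).reshape(h,w,2)
    z=c['range_z'].astype(float)
    P=np.stack([p[...,0]*z,p[...,1]*z,z],-1)
    T=np.array(c['cam_to_world'])
    W=P@T[:3,:3].T+T[:3,3]
    W[z<=0]=np.nan
    return W
E
python3 - <<'E'
from h import *
s=manip.read_state(); print({k:np.round(v,3).tolist() for k,v in s.items()})
ims=[]
for n in ['top','side']:
    c=optics.camera(n); W=cloud(c); np.savez(f'{n}.npz',W=W,f=c['frame'],K=c['mtx'],T=c['cam_to_world'],d=c['distortion'])
    cv2.imwrite(f'pics/{n}0.png',c['frame'][...,::-1]); print(n,np.round(c['cam_to_world'],2).tolist())
E
```

```text
pics
{'clock': 0.0, 'joints': [-1.268, 0.3, 1.522, -0.0, 1.321, -0.067], 'qd': [-0.0, 0.001, 0.001, -0.001, 0.0, -0.001], 'effort': [0.002, -53.18, -35.273, 0.071, 0.024, -0.0], 'eef_pos': [198.772, -512.795, 404.101], 'eef_rot': [-3.14, -0.0, 0.37], 'wrist_force': [-0.767, 0.937, 0.831], 'moment': [-0.019, 0.023, 0.067], 'finger_force': 0.0, 'finger_gap': 93.834}
top [[-0.03, -0.99, 0.1, 391.75], [-1.0, 0.03, 0.02, -16.19], [-0.02, -0.1, -0.99, 1243.96], [0.0, 0.0, 0.0, 1.0]]
side [[-1.0, 0.01, -0.02, 567.75], [0.02, 0.47, -0.88, 745.81], [0.01, -0.88, -0.47, 469.91], [0.0, 0.0, 0.0, 1.0]]
```

View pics/top0.png

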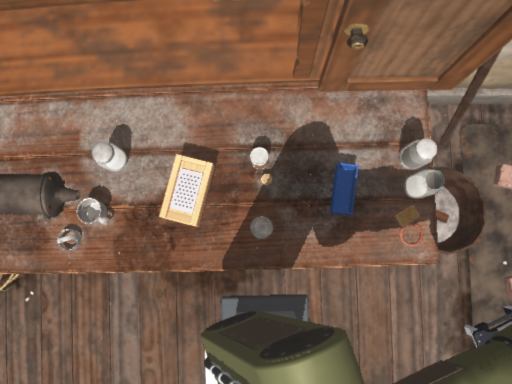

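View pics/side0.png

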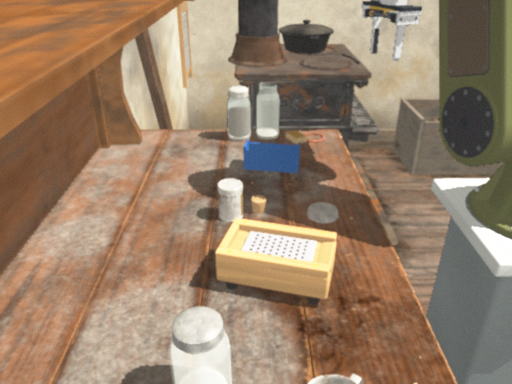

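Top view: the holder with plate is at about (187,190), the blue box at (345,189), the tin at (259,157), the cork at (265,179) and the lid at (261,227). The side view agrees, and the holder's open end is at right (335,235). Next I measure from the point clouds.

```bash
python3 - <<'E'
from h import *
for n in ['top','side']:
    d=np.load(n+'.npz'); W=d['W']; hsv=cv2.cvtColor(d['f'],cv2.COLOR_RGB2HSV)
    def rect(m,name):
        P=W[m]; P=P[np.isfinite(P).all(1)]
        r=cv2.minAreaRect(P[:,:2].astype(np.float32)); print(n,name,len(P),np.round(r[0],1),np.round(r[1],1),round(r[2],1),'z',np.round(np.percentile(P[:,2],[5,50,95]),1))
    Z=W[...,2]
    u,v=np.meshgrid(np.arange(512),np.arange(384))
    blue=(hsv[...,0]>105)&(hsv[...,0]<130)&(hsv[...,1]>150)
    rect(blue&(Z>44)&(Z<70),'box')
    X,Y=W[...,0],W[...,1]
    if n=='top': box=(u>150)&(u<222)&(v>145)&(v<235); print(np.round(np.nanmedian(W[183:197,340:350],axis=(0,1)),1))
    else: box=(u>205)&(u<345)&(v>210)&(v<305)
    rect(box&(Z>30)&(Z<90),'holder'); rect(box&(Z>59)&(Z<90),'holdertop')
    pl=box&(hsv[...,1]<60)&(Z>40); rect(pl,'plate')
    wood=box&(hsv[...,1]>80)&(Z>58); print('railz',np.round(np.percentile(Z[wood],[5,25,50,75,95]),1))
    tb=(X>300)&(X<600)&(abs(Y)<250); print('table',np.nanpercentile(Z[tb],[20,50]))
d=np.load('top.npz');W=d['W']
for nm,(a,b) in dict(tin=(259,157),cork=(265,179),lid=(261,227)).items():
    print(nm,np.round(W[b-1:b+2,a-1:a+2].mean((0,1)),1))
E
```

```text
top box 109 [ 525.3 -226.9] [ 49.9 131.6] 76.9 z [45.7 52.  61. ]
[ 526.9 -235.2    5.2]
top holder 2619 [531.5 188.9] [101.9 171.8] 74.5 z [57.5 65.5 75.6]
top holdertop 2404 [531.7 189.2] [101.4 171.9] 74.3 z [60.4 66.2 75.7]
top plate 1012 [532.  195.3] [ 81.8 110.7] 74.2 z [60.4 64.2 68. ]
railz [59.2 63.2 70.5 73.5 76.3]
table [-0.91242016  1.56824907]
side box 146 [ 524.4 -224.7] [ 57.5 125. ] 80.8 z [44.3 47.3 57.3]
side holder 6829 [531.1 191.4] [103.2 171.2] 74.2 z [35.6 64.1 73.5]
side holdertop 5003 [530.9 191.4] [103.1 170.8] 73.9 z [60.2 65.2 73.7]
side plate 1517 [542.7 187.7] [ 82.1 145.3] 67.1 z [63.  64.2 65.9]
railz [59.6 62.7 66.9 72.  73.6]
table [0.31384024 1.46932505]
tin [611.4  -4.6  71.1]
cork [558.9 -18.6  28.6]
lid [430.9  -4.3  15.7]
```

{"op": "step_arm", "data": {
  "increments": [
    [[0,0,0,0.93,-0.34,0,-1],[0,0,0,0.93,-0.34,0,-1],[0,0,0,0.93,-0.34,0,-1],[0,0,0,0.93,-0.34,0,-1],[0,0,0,0.93,-0.34,0,-1]]
  ]
}}

```text
clock: 0.6
eef_pos: [348.6, -380.9, 404.4]
eef_rot: [-3.141, 0.0, 0.37]
wrist_force: [0.7, -1.0, -0.3]
finger_gap: 94.0
finger_force: 0.0
```

{"op": "step_arm", "data": {
  "increments": [
    [[0,0,0,0.93,-0.34,0,-1],[0,0,0,0.93,-0.34,0,-1],[0,0,0,0.93,-0.34,0,-1],[0,0,0,0.93,-0.34,0,-1],[0,0,0,0.93,-0.34,0,-1]]
  ]
}}

```text
clock: 1.1
eef_pos: [497.5, -250.3, 404.4]
eef_rot: [-3.141, 0.0, 0.37]
wrist_force: [-0.7, -1.2, 0.6]
finger_gap: 94.0
finger_force: 0.0
```

{"op": "step_arm", "data": {
  "increments": [
    [[0,0,0.15,0,0,0,-1],[0,0,0.16,0,0,0,-1],[0,0,0.16,0,0,0,-1],[0,0,0.16,0,0,0,-1],[0,0,0.16,0,0,0,-1]]
  ]
}}

```text
clock: 1.6
eef_pos: [496.5, -251.5, 404.3]
eef_rot: [-3.141, 0.001, -0.256]
wrist_force: [-0.2, 0.4, -0.0]
finger_gap: 93.8
finger_force: 0.0
```

```bash
python3 - <<'E'
from h import *
s=manip.read_state(); print({k:np.round(s[k],3).tolist() for k in ['clock','eef_pos','eef_rot','joints','wrist_force']})
c=optics.camera('wrist'); W=cloud(c); np.savez('wb.npz',W=W,f=c['frame'],K=c['mtx'],T=c['cam_to_world'],d=c['distortion'])
cv2.imwrite('pics/wb.png',c['frame'][...,::-1]); print(np.round(c['cam_to_world'],2).tolist())
E
```

```text
{'clock': 1.6, 'eef_pos': [496.489, -251.518, 404.281], 'eef_rot': [-3.141, 0.001, -0.256], 'joints': [-0.535, 0.315, 1.502, 0.0, 1.325, 1.292], 'wrist_force': [-0.163, 0.418, -0.024]}
[[-0.25, -0.94, -0.24, 567.96], [-0.97, 0.25, 0.06, -269.61], [0.0, 0.25, -0.97, 384.69], [0.0, 0.0, 0.0, 1.0]]
```

View pics/wb.png

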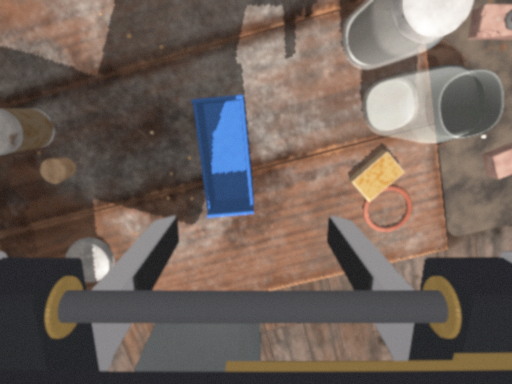

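The wrist view shows the box with rim corners at about (194,98), (243,96), (253,214) and (208,217). Next: fit the box and move over the holder.

```bash
cat >> h.py <<'E'
def boxfit(f='wb.npz'):
    d=np.load(f); W=d['W']; hsv=cv2.cvtColor(d['f'],cv2.COLOR_RGB2HSV)
    blue=(hsv[...,0]>105)&(hsv[...,0]<130)&(hsv[...,1]>130); Z=W[...,2]
    for lo,hi in [(46,66),(55,66),(46,54)]:
        P=W[blue&(Z>lo)&(Z<hi)]; r=cv2.minAreaRect(P[:,:2].astype(np.float32))
        print(lo,hi,len(P),np.round(r[0],1),np.round(r[1],1),round(r[2],2),np.round(np.percentile(P[:,2],[10,50,90]),1))
    # end walls: centroids of two clusters
    P=W[blue&(Z>54)&(Z<66)][:,:2]; r=P[:,0]>525; a,b=np.median(P[~r],0),np.median(P[r],0)
    print('ends',a,b,'mid',(a+b)/2,'len',np.hypot(*(b-a)),'yaw',np.arctan2(*(b-a)[::-1]))
E
python3 -c "
from h import *
boxfit()"
```

```text
46 66 1185 [ 526.2 -226.7] [ 53.5 129. ] 80.52 [49.  50.7 58.5]
55 66 310 [ 526.  -227.2] [ 52.  128.9] 80.82 [56.9 58.2 59.2]
46 54 860 [ 525.7 -226.6] [ 53.5 122.8] 80.52 [48.6 50.3 51.4]
ends [ 464.74764473 -217.637859  ] [ 587.59767289 -237.824073  ] mid [ 526.17265881 -227.730966  ] len 124.49744035977652 yaw -0.16286058516722896
```

{"op": "step_arm", "data": {
  "increments": [
    [[0,0,0,-0.24,-0.96,0,-1],[0,0,0,-0.24,-0.96,0,-1],[0,0,0,-0.24,-0.96,0,-1],[0,0,0,-0.24,-0.96,0,-1],[0,0,0,-0.24,-0.96,0,-1]]
  ]
}}

```text
clock: 2.15
eef_pos: [497.3, -52.1, 404.5]
eef_rot: [-3.142, 0.0, -0.248]
wrist_force: [0.8, 0.3, 0.4]
finger_gap: 94.5
finger_force: 0.0
```

{"op": "step_arm", "data": {
  "increments": [
    [[0,0,0,-0.24,-0.96,0,1],[0,0,0,-0.24,-0.96,0,1],[0,0,0,-0.24,-0.96,0,1],[0,0,0,-0.24,-0.96,0,1],[0,0,0,-0.24,-0.96,0,1]]
  ]
}}

```text
clock: 2.65
eef_pos: [498.4, 145.9, 404.5]
eef_rot: [3.141, 0.0, -0.248]
wrist_force: [-0.3, -0.4, 0.2]
finger_gap: 57.5
finger_force: 0.0
```

{"op": "step_arm", "data": {
  "increments": [
    [[0,0,0.02,-0.24,-0.96,0,1],[0,0,0,0,0,0,1],[0,0,0,0,0,0,1],[0,0,0,0,0,0,1]]
  ]
}}

```text
clock: 3.05
eef_pos: [499.0, 183.1, 404.5]
eef_rot: [3.141, 0.0, -0.266]
wrist_force: [0.3, -0.7, 0.3]
finger_gap: 26.2
finger_force: 0.0
```

```bash
python3 - <<'E'
from h import *
s=manip.read_state(); print({k:np.round(s[k],3).tolist() for k in ['clock','eef_pos','eef_rot','joints','wrist_force']})
c=optics.camera('wrist'); W=cloud(c); np.savez('wh.npz',W=W,f=c['frame'],K=c['mtx'],T=c['cam_to_world'],d=c['distortion'])
cv2.imwrite('pics/wh.png',c['frame'][...,::-1])
E
```

```text
{'clock': 3.05, 'eef_pos': [499.018, 183.066, 404.502], 'eef_rot': [3.141, 0.0, -0.266], 'joints': [0.283, 0.259, 1.574, -0.0, 1.309, 2.119], 'wrist_force': [0.292, -0.723, 0.331]}
```

View pics/wh.png

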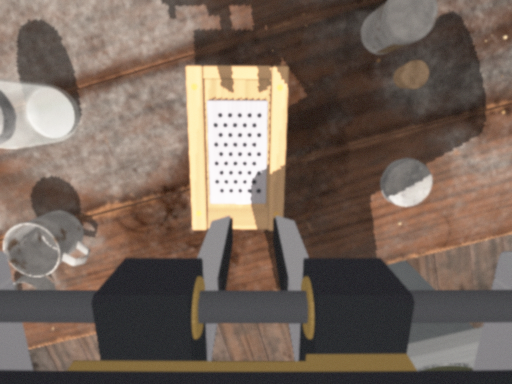

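Plate corners are at (208,99), (269,98), (266,205) and (207,205). The holder outline runs (187,67) to (288,67) at the back and (192,230) to (285,229) at the front.

```bash
python3 - <<'E'
from h import *
d=np.load('wh.npz'); W=d['W']; hsv=cv2.cvtColor(d['f'],cv2.COLOR_RGB2HSV); Z=W[...,2]
u,v=np.meshgrid(np.arange(512),np.arange(384))
roi=(u>175)&(u<300)&(v>55)&(v<235)
wood=roi&(hsv[...,1]>60)&(Z>52)&(Z<90)
pl=roi&(hsv[...,1]<50)&(Z>52)&(Z<90)&(u>200)&(u<275)&(v>92)&(v<212)
for m,nm in [(roi&(Z>55)&(Z<90),'all'),(pl,'plate')]:
    P=W[m]; r=cv2.minAreaRect(P[:,:2].astype(np.float32)); print(nm,len(P),np.round(r[0],1),np.round(r[1],1),round(r[2],2),np.round(np.percentile(P[:,2],[5,50,95]),1))
a=-0.272
P=W[roi&(Z>30)&(Z<90)]; c=np.array([np.cos(a),np.sin(a)]); n=np.array([-c[1],c[0]])
hist=np.histogram(W[wood][:,2],bins=np.arange(54,80,1)); print(hist[0].tolist())
# rail outer edges -> yaw, via rows
r=wood&(Z>70); Q=W[r][:,:2]; rel=Q-[531.3,190]
x=rel@c;y=rel@n
for s in (1,-1):
    xs=[];ys=[]
    for lo in np.arange(-70,70,10):
        k=(x>lo)&(x<lo+10)&(s*y>0)
        if k.any(): xs.append(lo+5); ys.append((s*y[k]).max()*s)
    print('edge',s,np.polyfit(xs,ys,1))
print('x ext',np.percentile(x,[.5,99.5]),'y',np.percentile(y,[.5,99.5]))
q=W[pl][:,:2]-[531.3,190]; print('plate x',np.percentile(q@c,[.5,1,99,99.5]),'y',np.percentile(q@n,[.5,1,99,99.5]))
E
```

```text
all 15478 [532.6 191. ] [100.2 172.5] 74.14 [59.7 64.6 73.7]
plate 6099 [530.1 191.8] [ 63.6 112.4] 74.43 [62.7 64.  65.2]
[0, 1, 0, 4, 175, 822, 900, 426, 237, 227, 184, 113, 42, 45, 41, 33, 110, 751, 2509, 2191, 409, 12, 0, 0, 0]
edge 1 [-2.67774900e-03  5.09145907e+01]
edge -1 [-4.14176457e-03 -4.85118493e+01]
x ext [-80.89288427  85.83014659] y [-48.6045297   50.75975226]
plate x [-55.0102531  -54.28307186  53.48863037  54.30422445] y [-29.66726388 -29.34790248  31.61766464  32.12109578]
```

{"op": "step_arm", "data": {
  "increments": [
    [[0,0,0.011,0.6,-0.2,0,1],[0,0,0,0.6,-0.2,0.3,1],[0,0,0,0,0,1,1],[0,0,0,0,0,1,1],[0,0,0,0,0,0.8,1]]
  ]
}}

```text
clock: 3.6
eef_pos: [549.4, 185.1, 278.5]
eef_rot: [3.141, 0.001, -0.276]
wrist_force: [0.3, 0.4, -0.2]
finger_gap: 0.4
finger_force: 0.0
```

{"op": "step_arm", "data": {
  "increments": [
    [[0,0,0,0,0,0,1],[0,0,0,0,0,0,1]]
  ]
}}

```text
clock: 3.8
eef_pos: [549.9, 185.8, 281.7]
eef_rot: [-3.141, -0.0, -0.276]
wrist_force: [0.3, 0.6, 1.0]
finger_gap: 0.2
finger_force: 0.0
```

{"op": "step_arm", "data": {
  "increments": [
    [[0,0,0,0,0,0.2,1],[0,0,0,0,0,0.15,1],[0,0,0,0,0,0,1],[0,0,0,0,0,0,1]]
  ]
}}

```text
clock: 4.2
eef_pos: [549.5, 186.4, 267.0]
eef_rot: [-3.141, -0.0, -0.275]
wrist_force: [0.5, 0.3, -0.2]
finger_gap: 0.7
finger_force: 0.0
```

{"op": "step_arm", "data": {
  "increments": [
    [[0,0,0,0,0,0.025,1],[0,0,0,0,0,0.025,1],[0,0,0,0,0,0,1]]
  ]
}}

```text
clock: 4.5
eef_pos: [549.5, 186.4, 264.6]
eef_rot: [3.142, 0.0, -0.275]
wrist_force: [0.2, -0.8, -1.0]
finger_gap: 0.5
finger_force: 0.0
```

{"op": "step_arm", "data": {
  "increments": [
    [[0,0,0,0,0,0.012,1],[0,0,0,0,0,0,1]]
  ]
}}

```text
clock: 4.7
eef_pos: [549.5, 186.4, 264.1]
eef_rot: [3.142, 0.0, -0.275]
wrist_force: [1.2, -0.4, -0.4]
finger_gap: 0.7
finger_force: 0.0
```

{"op": "step_arm", "data": {
  "increments": [
    [[0,0,0,0,0,0.012,1],[0,0,0,0,0,0,1]]
  ]
}}

```text
clock: 4.9
eef_pos: [549.5, 186.4, 263.6]
eef_rot: [3.142, 0.0, -0.275]
wrist_force: [-0.3, 0.3, 0.1]
finger_gap: 0.2
finger_force: 0.0
```

{"op": "step_arm", "data": {
  "increments": [
    [[0,0,0,0,0,0.012,1],[0,0,0,0,0,0,1]]
  ]
}}

```text
clock: 5.1
eef_pos: [549.5, 186.4, 263.1]
eef_rot: [3.142, 0.0, -0.275]
wrist_force: [-0.3, -0.3, 0.0]
finger_gap: 0.2
finger_force: 0.0
```

{"op": "step_arm", "data": {
  "increments": [
    [[0,0,0,0,0,0.01,1],[0,0,0,0,0,0,1]]
  ]
}}

```text
clock: 5.3
eef_pos: [549.5, 186.4, 263.1]
eef_rot: [-3.142, -0.0, -0.275]
wrist_force: [-2.1, 0.5, 4.0]
finger_gap: 0.3
finger_force: 1.9
```

{"op": "step_arm", "data": {
  "increments": [
    [[0,0,0,0,0,0.008,1],[0,0,0,0,0,0,1]]
  ]
}}

```text
clock: 5.5
eef_pos: [549.5, 186.4, 263.0]
eef_rot: [-3.141, -0.0, -0.275]
wrist_force: [-3.5, -0.0, 7.2]
finger_gap: 0.5
finger_force: 3.5
```

{"op": "step_arm", "data": {
  "increments": [
    [[0,0,0,0,0,0.008,1],[0,0,0,0,0,0,1]]
  ]
}}

```text
clock: 5.7
eef_pos: [549.6, 186.5, 263.0]
eef_rot: [-3.141, -0.001, -0.275]
wrist_force: [-3.2, -0.9, 8.6]
finger_gap: 0.8
finger_force: 4.8
```

{"op": "step_arm", "data": {
  "increments": [
    [[0,0,0,-0.025,0,-0.003,1],[0,0,0,-0.025,0,0,1]]
  ]
}}

```text
clock: 5.9
eef_pos: [547.9, 186.9, 263.1]
eef_rot: [-3.141, -0.002, -0.275]
wrist_force: [3.3, -1.0, 4.7]
finger_gap: 0.4
finger_force: 2.7
```

{"op": "step_arm", "data": {
  "increments": [
    [[0,0,0,-0.025,0,0,1],[0,0,0,-0.025,0,0,1]]
  ]
}}

```text
clock: 6.1
eef_pos: [546.0, 187.5, 263.0]
eef_rot: [-3.14, -0.002, -0.275]
wrist_force: [2.0, 0.0, 5.2]
finger_gap: 0.4
finger_force: 2.7
```

{"op": "step_arm", "data": {
  "increments": [
    [[0,0,0,-0.025,0,0,1],[0,0,0,-0.025,0,0,1]]
  ]
}}

```text
clock: 6.3
eef_pos: [544.1, 188.0, 263.0]
eef_rot: [-3.141, -0.002, -0.275]
wrist_force: [2.2, -1.1, 5.4]
finger_gap: 0.4
finger_force: 2.7
```

{"op": "step_arm", "data": {
  "increments": [
    [[0,0,0,-0.025,0,0.005,1],[0,0,0,-0.025,0,0,1]]
  ]
}}

```text
clock: 6.5
eef_pos: [542.3, 188.6, 263.1]
eef_rot: [-3.14, -0.003, -0.275]
wrist_force: [5.2, -0.6, 6.0]
finger_gap: 0.4
finger_force: 3.4
```

{"op": "step_arm", "data": {
  "increments": [
    [[0,0,0,-0.025,0,0,1],[0,0,0,-0.025,0,0,1]]
  ]
}}

```text
clock: 6.7
eef_pos: [540.5, 189.1, 263.2]
eef_rot: [-3.14, -0.003, -0.275]
wrist_force: [4.7, -1.2, 7.5]
finger_gap: 0.4
finger_force: 3.8
```

```bash
cat >> h.py <<'E'
def front(name='wrist'):
    c=optics.camera(name); W=cloud(c); hsv=cv2.cvtColor(c['frame'],cv2.COLOR_RGB2HSV); Z=W[...,2]
    e=np.array([.9624,-.2716]); n=np.array([.2716,.9624]); q=W[...,:2]-[449.8,214.4]; x=q@e; y=q@n
    m=(Z>57)&(Z<80)&(abs(y)<29)&(x>-70)&(x<160)&(hsv[...,1]<50)
    X=x[m]; s=manip.read_state()
    print(name,m.sum(),'plate x rel mouth',np.percentile(X,[0.5,1,99,99.5]).round(1),'F',np.round(s['wrist_force'],1))
    for lo in range(-50,120,10):
        k=m&(x>lo)&(x<lo+10)
        if k.sum()>20: print(lo,k.sum(),round(np.median(Z[k]),1),end='; ')
    print()
    return c
E
python3 - <<'E'
from h import *
front('side')
c=front('wrist'); cv2.imwrite('pics/w3.png',c['frame'][...,::-1])
E
```

```text
side 1234 plate x rel mouth [ 20.3  20.7 127.6 128.4] F [ 3.1 -1.1  7.6]
20 133 64.7; 30 132 64.8; 40 129 64.7; 50 124 64.6; 60 122 64.7; 70 121 64.6; 80 124 64.9; 90 72 65.3; 100 64 64.7; 110 103 64.3; 
wrist 6215 plate x rel mouth [ 26.   76.7 130.5 130.6] F [ 2.7 -0.8  8. ]
20 42 64.6; 70 191 64.2; 80 572 64.3; 90 698 64.2; 100 1516 64.3; 110 1461 64.1;
```

{"op": "step_arm", "data": {
  "increments": [
    [[0,0,0,-0.025,0,-0.004,1],[0,0,0,-0.025,0,-0.004,1]]
  ]
}}

```text
clock: 7.0
eef_pos: [538.5, 189.6, 263.4]
eef_rot: [-3.14, -0.003, -0.275]
wrist_force: [2.9, -0.5, 6.9]
finger_gap: 0.4
finger_force: 3.1
```

{"op": "step_arm", "data": {
  "increments": [
    [[0,0,0,-0.025,0,-0.003,1],[0,0,0,-0.025,0,-0.004,1]]
  ]
}}

```text
clock: 7.2
eef_pos: [536.5, 190.2, 263.6]
eef_rot: [-3.14, -0.003, -0.275]
wrist_force: [3.0, -0.7, 6.4]
finger_gap: 0.5
finger_force: 2.9
```

{"op": "step_arm", "data": {
  "increments": [
    [[0,0,0,-0.025,0,-0.003,1],[0,0,0,-0.025,0,-0.004,1]]
  ]
}}

```text
clock: 7.4
eef_pos: [534.5, 190.7, 263.8]
eef_rot: [-3.14, -0.003, -0.275]
wrist_force: [4.2, -0.6, 5.3]
finger_gap: 0.6
finger_force: 2.6
```

{"op": "step_arm", "data": {
  "increments": [
    [[0,0,0,-0.025,0,0.003,1],[0,0,0,-0.025,0,0,1]]
  ]
}}

```text
clock: 7.6
eef_pos: [532.8, 191.3, 263.9]
eef_rot: [-3.14, -0.003, -0.275]
wrist_force: [4.2, -0.8, 7.9]
finger_gap: 0.7
finger_force: 3.7
```

{"op": "step_arm", "data": {
  "increments": [
    [[0,0,0,-0.025,0,-0.002,1],[0,0,0,-0.025,0,-0.002,1]]
  ]
}}

```text
clock: 7.8
eef_pos: [530.8, 191.8, 264.1]
eef_rot: [-3.14, -0.003, -0.275]
wrist_force: [4.3, -1.2, 6.6]
finger_gap: 0.6
finger_force: 3.6
```

{"op": "step_arm", "data": {
  "increments": [
    [[0,0,0,-0.025,0,-0.002,1],[0,0,0,-0.025,0,-0.002,1]]
  ]
}}

```text
clock: 8.0
eef_pos: [528.9, 192.3, 264.3]
eef_rot: [-3.14, -0.003, -0.275]
wrist_force: [4.4, -1.1, 7.2]
finger_gap: 0.4
finger_force: 3.7
```

{"op": "step_arm", "data": {
  "increments": [
    [[0,0,0,-0.025,0,-0.002,1],[0,0,0,-0.025,0,-0.002,1]]
  ]
}}

```text
clock: 8.2
eef_pos: [527.0, 192.9, 264.5]
eef_rot: [-3.14, -0.003, -0.275]
wrist_force: [4.3, -0.8, 7.3]
finger_gap: 0.2
finger_force: 3.8
```

{"op": "step_arm", "data": {
  "increments": [
    [[0,0,0,-0.025,0,-0.002,1],[0,0,0,-0.025,0,-0.001,1]]
  ]
}}

```text
clock: 8.4
eef_pos: [525.1, 193.4, 264.6]
eef_rot: [-3.14, -0.004, -0.275]
wrist_force: [4.4, -1.7, 8.0]
finger_gap: 0.5
finger_force: 4.0
```

{"op": "step_arm", "data": {
  "increments": [
    [[0,0,0,-0.025,0,-0.001,1],[0,0,0,-0.025,0,-0.001,1]]
  ]
}}

```text
clock: 8.6
eef_pos: [523.1, 194.0, 264.7]
eef_rot: [-3.14, -0.003, -0.275]
wrist_force: [3.3, -0.5, 7.7]
finger_gap: 0.7
finger_force: 4.1
```

```bash
python3 - <<'E'
from h import *
front('side')
E
```

```text
side 1333 plate x rel mouth [  2.2   2.6 109.5 110.1] F [ 3.7 -1.7  7.3]
0 124 68.7; 10 144 68.6; 20 143 68.1; 30 139 67.6; 40 139 67.2; 50 134 66.7; 60 134 66.4; 70 77 66.3; 80 66 65.6; 90 110 64.9; 100 115 64.2;
```

{"op": "step_arm", "data": {
  "increments": [
    [[0,0,0,-0.05,0,-0.001,1],[0,0,0,-0.05,0,-0.001,1]]
  ]
}}

```text
clock: 8.85
eef_pos: [519.2, 195.1, 264.7]
eef_rot: [-3.14, -0.003, -0.275]
wrist_force: [3.0, -1.1, 8.4]
finger_gap: 0.2
finger_force: 4.2
```

{"op": "step_arm", "data": {
  "increments": [
    [[0,0,0,-0.05,0,-0.001,1],[0,0,0,-0.05,0,-0.001,1]]
  ]
}}

```text
clock: 9.05
eef_pos: [515.4, 196.2, 264.8]
eef_rot: [-3.14, -0.003, -0.275]
wrist_force: [3.7, -1.5, 7.8]
finger_gap: 1.1
finger_force: 4.2
```

{"op": "step_arm", "data": {
  "increments": [
    [[0,0,0,-0.05,0,-0.001,1],[0,0,0,-0.05,0,-0.001,1]]
  ]
}}

```text
clock: 9.25
eef_pos: [511.5, 197.3, 264.9]
eef_rot: [-3.14, -0.003, -0.275]
wrist_force: [4.0, -1.6, 8.0]
finger_gap: 0.7
finger_force: 4.2
```

{"op": "step_arm", "data": {
  "increments": [
    [[0,0,0,-0.05,0,-0.002,1],[0,0,0,-0.05,0,-0.002,1]]
  ]
}}

```text
clock: 9.45
eef_pos: [507.6, 198.4, 265.0]
eef_rot: [-3.14, -0.003, -0.275]
wrist_force: [4.0, -1.4, 6.9]
finger_gap: 0.5
finger_force: 3.9
```

{"op": "step_arm", "data": {
  "increments": [
    [[0,0,0,-0.05,0,-0.001,1],[0,0,0,-0.05,0,-0.001,1]]
  ]
}}

```text
clock: 9.65
eef_pos: [503.8, 199.5, 265.1]
eef_rot: [-3.14, -0.003, -0.275]
wrist_force: [4.1, -1.2, 7.5]
finger_gap: 0.5
finger_force: 4.1
```

{"op": "step_arm", "data": {
  "increments": [
    [[0,0,0,-0.05,0,-0.001,1],[0,0,0,-0.05,0,-0.002,1]]
  ]
}}

```text
clock: 9.85
eef_pos: [500.0, 200.6, 265.2]
eef_rot: [-3.14, -0.003, -0.275]
wrist_force: [3.0, -1.4, 7.7]
finger_gap: 0.7
finger_force: 4.0
```

{"op": "step_arm", "data": {
  "increments": [
    [[0,0,0,-0.05,0,-0.001,1],[0,0,0,-0.05,0,-0.002,1]]
  ]
}}

```text
clock: 10.05
eef_pos: [496.1, 201.6, 265.4]
eef_rot: [-3.14, -0.003, -0.275]
wrist_force: [3.6, -0.7, 7.4]
finger_gap: 0.7
finger_force: 4.0
```

```bash
python3 - <<'E'
from h import *
front('side')
E
```

```text
side 1426 plate x rel mouth [-26.  -25.6  81.1  81.8] F [3.  0.1 8. ]
-30 104 70.4; -20 161 70.2; -10 157 69.6; 0 148 69.0; 10 147 68.3; 20 143 67.7; 30 144 67.2; 40 86 66.6; 50 76 66.0; 60 108 65.2; 70 121 64.5; 80 31 63.9;
```

{"op": "step_arm", "data": {
  "increments": [
    [[0,0,0,-0.05,0,-0.002,1],[0,0,0,-0.05,0,-0.001,1]]
  ]
}}

```text
clock: 10.3
eef_pos: [492.3, 202.7, 265.4]
eef_rot: [-3.14, -0.003, -0.275]
wrist_force: [3.5, -1.8, 7.7]
finger_gap: 0.2
finger_force: 4.2
```

{"op": "step_arm", "data": {
  "increments": [
    [[0,0,0,-0.05,0,-0.002,1],[0,0,0,-0.05,0,-0.001,1]]
  ]
}}

```text
clock: 10.5
eef_pos: [488.4, 203.8, 265.6]
eef_rot: [-3.14, -0.003, -0.275]
wrist_force: [3.9, -1.8, 7.6]
finger_gap: 0.5
finger_force: 4.3
```

{"op": "step_arm", "data": {
  "increments": [
    [[0,0,0,-0.05,0,-0.002,1],[0,0,0,-0.05,0,-0.001,1]]
  ]
}}

```text
clock: 10.7
eef_pos: [484.6, 204.9, 265.7]
eef_rot: [-3.14, -0.003, -0.275]
wrist_force: [3.3, -1.3, 8.6]
finger_gap: 0.9
finger_force: 4.4
```

{"op": "step_arm", "data": {
  "increments": [
    [[0,0,0,-0.05,0,-0.002,1],[0,0,0,0,0,0,1]]
  ]
}}

```text
clock: 10.9
eef_pos: [482.5, 205.5, 265.8]
eef_rot: [-3.14, -0.003, -0.275]
wrist_force: [2.6, -0.6, 10.1]
finger_gap: 0.4
finger_force: 4.6
```

{"op": "step_arm", "data": {
  "increments": [
    [[0,0,0,0,0,-0.01,1],[0,0,0,0,0,-0.02,1],[0,0,0,0,0,-0.3,1],[0,0,0,0,0,-0.7,1],[0,0,0,0,0,-0.5,-1]]
  ]
}}

```text
clock: 11.4
eef_pos: [482.0, 205.4, 327.6]
eef_rot: [-3.141, -0.0, -0.275]
wrist_force: [0.1, 1.2, -0.5]
finger_gap: 5.7
finger_force: 0.0
```

```bash
python3 - <<'E'
from h import *
front('side');front('wrist')
E
```

```text
side 1602 plate x rel mouth [-40.4 -40.   67.1  68. ] F [ 1.  -0.   2.9]
-40 165 71.9; -30 162 71.1; -20 163 70.4; -10 157 69.7; 0 149 69.0; 10 145 68.3; 20 144 67.6; 30 136 66.8; 40 130 66.0; 50 128 65.2; 60 106 64.5; 
wrist 5333 plate x rel mouth [-38.  -36.6  69.6  69.7] F [ 0.3  0.5 -0.4]
-40 181 71.8; -30 189 71.0; -20 170 70.3; -10 170 69.7; 0 213 68.8; 10 311 68.1; 20 752 67.3; 30 803 66.6; 40 835 65.8; 50 833 65.1; 60 873 64.3;
```

{"op": "step_arm", "data": {
  "increments": [
    [[0,0,0,-0.42,0,0,-1],[0,0,0,-0.41,0,0,-1],[0,-0.094,0,0,0,0,-1],[0,0,0,0,0,0,-1],[0,0,0,0,0,0,-1]]
  ]
}}

```text
clock: 12.0
eef_pos: [450.3, 214.3, 325.4]
eef_rot: [3.141, 0.073, -0.275]
wrist_force: [0.0, 0.4, -0.0]
finger_gap: 52.9
finger_force: 0.0
```

{"op": "step_arm", "data": {
  "increments": [
    [[0,0,0,0,0,0,-1],[0,0,0,0,0,0,-1],[0,0,0,0,0,0,-1],[0,0,0,0,0,0,-1]]
  ]
}}

```text
clock: 12.4
eef_pos: [450.2, 214.4, 325.8]
eef_rot: [3.142, 0.074, -0.275]
wrist_force: [-0.7, 0.2, 0.1]
finger_gap: 84.9
finger_force: 0.0
```

{"op": "step_arm", "data": {
  "increments": [
    [[0,0,0,0,0,0,-1],[0,0,0,0.036,0,0.49,-1],[0,0,0,0.036,0,0.49,-1],[0,0,0,0.018,0,0.24,-1],[0,0,0,0,0,0,-1]]
  ]
}}

```text
clock: 12.9
eef_pos: [450.0, 214.4, 276.0]
eef_rot: [3.14, 0.075, -0.275]
wrist_force: [0.5, -0.4, 0.8]
finger_gap: 93.9
finger_force: 0.0
```

{"op": "step_arm", "data": {
  "increments": [
    [[0,0,0,0.018,0,0.24,-1],[0,0,0,0.018,0,0.25,-1],[0,0,0,0.018,0,0.24,-1],[0,0,0,0,0,0,-1]]
  ]
}}

```text
clock: 13.3
eef_pos: [449.9, 214.3, 246.3]
eef_rot: [3.14, 0.076, -0.275]
wrist_force: [-0.6, -0.2, 0.4]
finger_gap: 94.0
finger_force: 0.0
```

```bash
python3 - <<'E'
from h import *
s=manip.read_state(); print({k:np.round(s[k],3).tolist() for k in ['eef_pos','eef_rot','joints','wrist_force','finger_gap']})
c=front('side'); cv2.imwrite('pics/s4.png',cv2.resize(c['frame'][180:320,180:400,::-1],None,fx=3,fy=3))
E
```

```text
{'eef_pos': [449.897, 214.342, 246.333], 'eef_rot': [3.14, 0.076, -0.275], 'joints': [0.365, 0.393, 1.804, 0.052, 1.006, 2.181], 'wrist_force': [-0.608, -0.206, 0.374], 'finger_gap': 94.039}
side 1234 plate x rel mouth [-40.5 -40.1  67.4  67.7] F [ 0.2 -0.1  0. ]
-40 162 72.0; -30 155 71.1; 0 104 68.8; 10 147 68.1; 20 143 67.5; 30 135 66.7; 40 132 66.0; 50 127 65.2; 60 101 64.3;
```

View pics/s4.png

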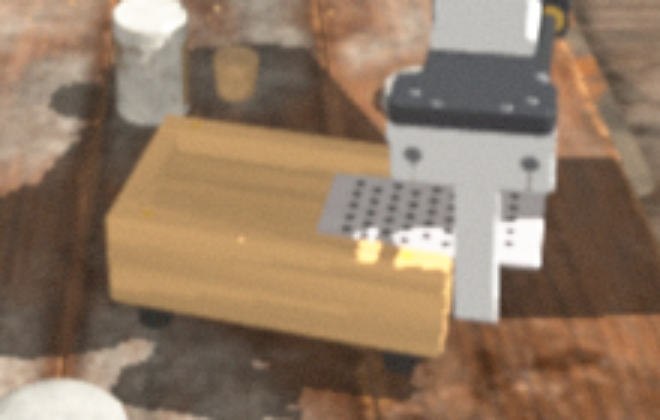

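The finger is beside the protruding plate at about (478,250), clear of the holder end. Closing.

{"op": "step_arm", "data": {
  "increments": [
    [[0,0,0,0,0,0,1],[0,0,0,0,0,0,1],[0,0,0,0,0,0,1],[0,0,0,0,0,0,1],[0,0,0,0,0,0,1]]
  ],
  "newtons": 55
}}

```text
clock: 13.85
eef_pos: [450.2, 214.4, 247.8]
eef_rot: [-3.141, 0.074, -0.275]
wrist_force: [0.0, -0.8, 0.5]
finger_gap: 61.1
finger_force: 55.0
```

{"op": "step_arm", "data": {
  "increments": [
    [[0,0,0,0,0,0,1],[0,0,0,0,0,0,1]]
  ]
}}

```text
clock: 14.05
eef_pos: [450.2, 214.4, 247.8]
eef_rot: [-3.141, 0.074, -0.275]
wrist_force: [0.2, -1.2, 1.6]
finger_gap: 61.5
finger_force: 55.0
```

{"op": "step_arm", "data": {
  "increments": [
    [[0,0,0,-0.009,0,-0.12,1],[0,0,0,-0.009,0,-0.12,1],[0,0,0,-0.018,0,-0.24,1],[0,0,0,-0.018,0,-0.24,1],[0,0,0,0,0,0,1]]
  ]
}}

```text
clock: 14.55
eef_pos: [450.4, 214.6, 278.2]
eef_rot: [-3.14, 0.072, -0.275]
wrist_force: [0.4, 0.2, -3.3]
finger_gap: 61.2
finger_force: 55.0
```

{"op": "step_arm", "data": {
  "increments": [
    [[0,0,0,-0.018,0,-0.24,1],[0,0,0,-0.036,0,-0.48,1],[0,0,0,-0.036,0,-0.48,1],[0,0.094,0,0,0,0,1],[0,0,0,0,0,0,1]]
  ]
}}

```text
clock: 15.05
eef_pos: [449.9, 214.5, 325.5]
eef_rot: [-3.141, -0.002, -0.275]
wrist_force: [-0.2, -0.2, -3.3]
finger_gap: 61.0
finger_force: 55.0
```

```bash
cat >> h.py <<'E'
def held(name='side',zlo=90,zhi=200):
    c=optics.camera(name); W=cloud(c); hsv=cv2.cvtColor(c['frame'],cv2.COLOR_RGB2HSV); s=manip.read_state()
    p=np.array(s['eef_pos']); yaw=s['eef_rot'][2]; e=np.array([np.cos(yaw),np.sin(yaw)]); n=np.array([-e[1],e[0]])
    q=W[...,:2]-p[:2]; x=q@e; y=q@n; z=W[...,2]-p[2]
    m=(abs(y)<30)&(x>-60)&(x<110)&(z>-205)&(z<-155)&(hsv[...,1]<60)
    print(name,m.sum(),'x rel tcp',np.percentile(x[m],[.5,1,99,99.5]).round(1))
    k=m&((x>12)|(x<-12))
    A=np.c_[x[k],y[k],np.ones(k.sum())]; zz=z[k]; w=np.ones(len(zz),bool)
    for _ in range(4):
        f=np.linalg.lstsq(A[w],zz[w],rcond=None)[0]; w=abs(zz-A@f)<2
    print('plane dz/dx,dz/dy,z0 (rel tcp)',f.round(4),w.sum(),'rot',np.round(s['eef_rot'],3),'pos',p.round(1),'F',np.round(s['wrist_force'],1),'M',np.round(s['moment'],2))
    return c,W
E
python3 - <<'E'
from h import *
for n in ['side','wrist']:
    c,W=held(n); cv2.imwrite(f'pics/{n}5.png',c['frame'][...,::-1])
E
```

```text
side 1347 x rel tcp [-27.  -26.6  81.3  81.9]
plane dz/dx,dz/dy,z0 (rel tcp) [-1.870000e-02 -1.900000e-03 -1.775053e+02] 1260 rot [ 3.142e+00  1.000e-03 -2.750e-01] pos [449.8 214.5 324.9] F [-0.1  0.4 -4.2] M [ 0.05  0.11 -0.03]
wrist 21649 x rel tcp [-25.7 -25.   82.3  82.8]
plane dz/dx,dz/dy,z0 (rel tcp) [-2.120000e-02 -1.000000e-03 -1.778933e+02] 17396 rot [ 3.141e+00  2.000e-03 -2.750e-01] pos [449.9 214.5 324.6] F [ 0.1 -0.3 -3.2] M [0.03 0.16 0.04]
```

View pics/side5.png

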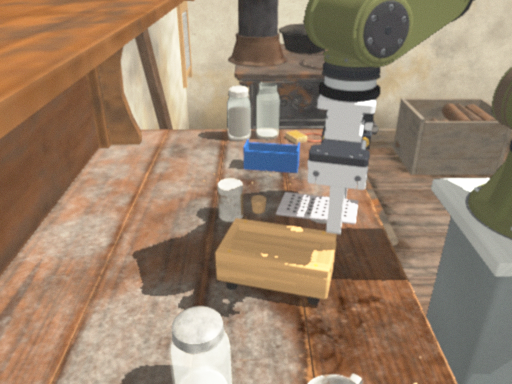

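The plate is held nearly level at about (315,207), with a 0.02 rad droop that I will trim out. Carrying it to the box.

{"op": "step_arm", "data": {
  "increments": [
    [[0,0.025,0,0,0,0,1],[0,0,0,0.1,0.25,0,1],[0,0,0,0.2,0.5,0,1],[0,0,0,0.28,0.68,0,1],[0,0,0,0.28,0.68,0,1]]
  ]
}}

```text
clock: 15.65
eef_pos: [460.2, 122.4, 325.2]
eef_rot: [3.141, -0.019, -0.274]
wrist_force: [1.4, 0.3, -3.9]
finger_gap: 60.9
finger_force: 55.0
```

{"op": "step_arm", "data": {
  "increments": [
    [[0,0,0,0.28,0.68,0,1],[0,0,0,0.28,0.68,0,1],[0,0,0,0.28,0.68,0,1],[0,0,0,0.28,0.68,0,1],[0,0,0,0.28,0.68,0,1]]
  ]
}}

```text
clock: 16.15
eef_pos: [476.9, -24.0, 326.3]
eef_rot: [-3.142, -0.019, -0.275]
wrist_force: [0.3, 0.3, -3.0]
finger_gap: 60.9
finger_force: 55.0
```

{"op": "step_arm", "data": {
  "increments": [
    [[0,0,0,0.28,0.68,0,1],[0,0,0,0.28,0.68,0,1],[0,0,0,0.28,0.68,0,1],[0,0,0,0.28,0.68,0,1],[0,0,0,0.28,0.68,0,1]]
  ]
}}

```text
clock: 16.65
eef_pos: [493.7, -170.2, 327.4]
eef_rot: [-3.141, -0.019, -0.275]
wrist_force: [0.3, 1.1, -3.6]
finger_gap: 61.0
finger_force: 55.0
```

{"op": "step_arm", "data": {
  "increments": [
    [[0,0,0,0.28,0.68,0,1],[0,0,0,0.2,0.5,0,1],[0,0,-0.07,0.1,0.25,0,1],[0,0,-0.07,0,0,0,1],[0,0,0,0,0,0,1]]
  ]
}}

```text
clock: 17.15
eef_pos: [500.5, -230.5, 327.6]
eef_rot: [3.14, -0.018, -0.165]
wrist_force: [-0.8, -0.2, -3.3]
finger_gap: 61.0
finger_force: 55.0
```

```bash
python3 - <<'E'
from h import *
for n in ['side','wrist','top']:
    c,W=held(n); cv2.imwrite(f'pics/{n}6.png',c['frame'][...,::-1]); np.savez(n+'6.npz',W=W,f=c['frame'])
E
```

```text
side 347 x rel tcp [-24.5 -24.3  83.1  83.8]
plane dz/dx,dz/dy,z0 (rel tcp) [ 4.000000e-04 -9.000000e-03 -1.778011e+02] 302 rot [ 3.14  -0.019 -0.167] pos [ 500.6 -230.1  327.7] F [ 0.1  0.4 -2.5] M [ 0.07  0.11 -0.  ]
wrist 21626 x rel tcp [-22.4 -21.6  85.9  86.4]
plane dz/dx,dz/dy,z0 (rel tcp) [-1.100000e-03 -2.800000e-03 -1.783243e+02] 17501 rot [ 3.14  -0.019 -0.167] pos [ 500.7 -229.9  327.8] F [ 0.2 -0.2 -3.5] M [0.09 0.13 0.05]
top 72 x rel tcp [54.2 54.6 86.2 86.6]
plane dz/dx,dz/dy,z0 (rel tcp) [ 5.860000e-02  1.059000e-01 -1.844452e+02] 50 rot [ 3.14  -0.019 -0.166] pos [ 500.7 -229.7  327.9] F [ 0.7  0.1 -3.6] M [ 0.05  0.11 -0.03]
```

View pics/wrist6.png

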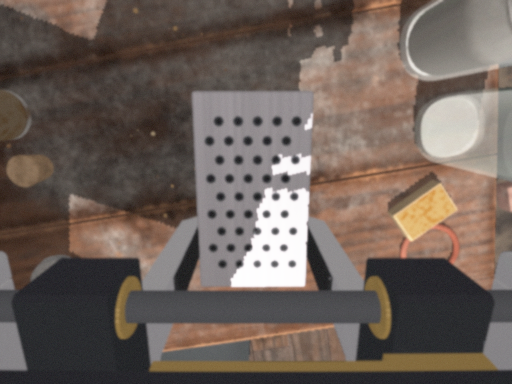

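The plate is level at (193-313, 92-286) and hides the box beneath it. Now I fit its exact pose.

```bash
python3 - <<'E'
from h import *
for n in ['wrist','side']:
    d=np.load(n+'6.npz'); W=d['W']; hsv=cv2.cvtColor(d['f'],cv2.COLOR_RGB2HSV); Z=W[...,2]
    q=W[...,:2]-[530,-232]
    m=(abs(Z-149)<4)&(hsv[...,1]<60)&(np.hypot(q[...,0],q[...,1])<75)
    m=cv2.morphologyEx(m.astype(np.uint8),cv2.MORPH_OPEN,np.ones((5,5) if n=='wrist' else (3,3)))>0
    nl,lab,st,_=cv2.connectedComponentsWithStats(m.astype(np.uint8))
    P=W[m]; r=cv2.minAreaRect(P[:,:2].astype(np.float32)); print(n,len(P),np.round(r[0],1),np.round(r[1],1),round(r[2],2))
    # left/right edge line fit in rows ahead of fingers
    if n=='wrist':
        for side in (0,1):
            pts=[]
            for row in range(105,210,4):
                cols=np.where(m[row,180:330])[0]
                if len(cols): pts.append(W[row,180+cols[[0,-1][side]],:2])
            pts=np.array(pts); vx,vy,x0,y0=cv2.fitLine(pts.astype(np.float32),cv2.DIST_HUBER,0,.01,.01).ravel(); print('edge yaw',np.arctan(vy/vx),(x0,y0))
        pts=np.array([W[np.where(m[:200,c])[0][0],c,:2] for c in range(205,300,4)]); print('far edge mean',pts.mean(0))
s=manip.read_state();print(s['eef_pos'],s['eef_rot'])
E
```

```text
wrist 22327 [ 531.8 -234.9] [ 81.5 110. ] 80.43
edge yaw -0.16581842 (np.float32(555.01025), np.float32(-208.16031))
edge yaw -0.1654301 (np.float32(547.3927), np.float32(-268.81604))
far edge mean [ 586.01196454 -243.63548328]
side 395 [ 530.9 -230. ] [ 77.9 109. ] 82.75
[ 500.74246747 -229.70120688  327.90041158] [ 3.1396854  -0.01904596 -0.16647574]
```

{"op": "step_arm", "data": {
  "increments": [
    [[0,0,0,-0.175,-0.168,0,1],[0,0,0,-0.013,0,0.7,1],[0,0,0,-0.013,0,0.7,1],[0,0,0,-0.009,0,0.5,1],[0,0,0,0,0,0,1]]
  ]
}}

```text
clock: 17.8
eef_pos: [494.4, -221.2, 249.6]
eef_rot: [3.141, -0.015, -0.165]
wrist_force: [0.1, 0.6, -2.7]
finger_gap: 60.7
finger_force: 55.0
```

{"op": "step_arm", "data": {
  "increments": [
    [[0,0,0,0,0,0,1]]
  ]
}}

```text
clock: 17.9
eef_pos: [495.2, -221.7, 252.6]
eef_rot: [3.139, -0.02, -0.165]
wrist_force: [-0.2, 0.3, -2.7]
finger_gap: 61.3
finger_force: 55.0
```

```bash
python3 - <<'E'
from h import *
for n in ['side','wrist']:
    c,W=held(n); np.savez(n+'7.npz',W=W,f=c['frame'])
    if n=='side': cv2.imwrite('pics/side7.png',cv2.resize(c['frame'][90:220,200:360,::-1],None,fx=4,fy=4))
    hsv=cv2.cvtColor(c['frame'],cv2.COLOR_RGB2HSV); blue=(hsv[...,0]>105)&(hsv[...,0]<130)&(hsv[...,1]>130)
    P=W[blue&(W[...,2]>52)&(W[...,2]<66)]; r=P[:,0]>525; print(n,'ends',len(P),np.median(P[~r],0).round(1),np.median(P[r],0).round(1))
E
```

```text
side 409 x rel tcp [-27.2 -24.6  92.3  93.9]
plane dz/dx,dz/dy,z0 (rel tcp) [ 1.00000e-04 -8.00000e-03 -1.78272e+02] 335 rot [ 3.139 -0.021 -0.165] pos [ 495.4 -221.9  253.1] F [ 0.3 -0.4 -3.4] M [ 0.05  0.13 -0.  ]
side ends 21 [ 464.7 -198.5   57.8] [ 587.1 -214.5   54.5]
wrist 21648 x rel tcp [-22.  -21.1  86.3  86.8]
plane dz/dx,dz/dy,z0 (rel tcp) [ 1.600000e-03 -4.300000e-03 -1.783767e+02] 17495 rot [ 3.139 -0.021 -0.165] pos [ 495.4 -222.   253.3] F [ 0.1 -0.  -3. ] M [ 0.08  0.14 -0.04]
wrist ends 725 [nan nan nan] [ 587.8 -236.4   58.3]
  return _methods._mean(a, axis=axis, dtype=dtype,
  ret = um.true_divide(
```

View pics/side7.png

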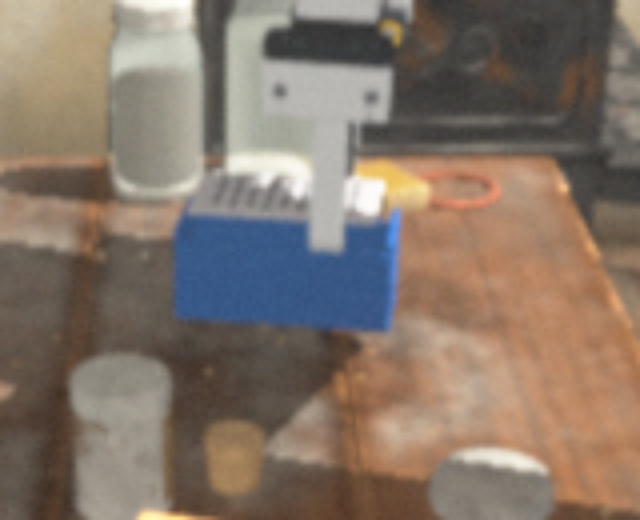

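{"op": "step_arm", "data": {
  "increments": [
    [[0,0,0,-0.03,-0.012,0,1],[0,0,0,-0.004,0,0.2,1],[0,0,0,-0.003,0,0.15,1],[0,0,0,-0.001,0,0.07,1],[0,0,0,0,0,0,1]]
  ]
}}

```text
clock: 18.5
eef_pos: [494.0, -221.4, 234.3]
eef_rot: [3.14, -0.018, -0.165]
wrist_force: [-0.2, 0.7, -3.5]
finger_gap: 60.8
finger_force: 55.0
```

{"op": "step_arm", "data": {
  "increments": [
    [[0,0,0,0,0,0,1],[0,0,0,0,0,0,1]]
  ]
}}

```text
clock: 18.7
eef_pos: [494.2, -221.5, 235.2]
eef_rot: [3.139, -0.02, -0.165]
wrist_force: [-0.9, 0.2, -4.0]
finger_gap: 61.1
finger_force: 55.0
```

{"op": "step_arm", "data": {
  "increments": [
    [[0,0,0,0,0,0.025,1],[0,0,0,0,0,0.015,1],[0,0,0,0,0,0,1]]
  ]
}}

```text
clock: 19.0
eef_pos: [494.1, -221.4, 233.4]
eef_rot: [3.139, -0.019, -0.165]
wrist_force: [0.1, -0.2, -3.2]
finger_gap: 61.2
finger_force: 55.0
```

{"op": "step_arm", "data": {
  "increments": [
    [[0,0,0,0,0,0.012,1],[0,0,0,0,0,0,1]]
  ]
}}

```text
clock: 19.2
eef_pos: [494.2, -221.4, 232.9]
eef_rot: [3.139, -0.019, -0.165]
wrist_force: [0.1, -0.3, -3.0]
finger_gap: 60.9
finger_force: 55.0
```

{"op": "step_arm", "data": {
  "increments": [
    [[0,0,0,0,0,0.012,1],[0,0,0,0,0,0,1]]
  ]
}}

```text
clock: 19.4
eef_pos: [494.2, -221.5, 232.7]
eef_rot: [3.139, -0.02, -0.165]
wrist_force: [-0.8, 0.4, -0.1]
finger_gap: 61.0
finger_force: 55.0
```

Contact is starting at TCP z of about 232.7 (underside at about 50 mm), as expected. One more fine step, then a check.

{"op": "step_arm", "data": {
  "increments": [
    [[0,0,0,0,0,0.01,1],[0,0,0,0,0,0,1]]
  ]
}}

```text
clock: 19.6
eef_pos: [494.2, -221.5, 232.6]
eef_rot: [3.139, -0.02, -0.165]
wrist_force: [-4.0, 0.1, 5.5]
finger_gap: 61.0
finger_force: 55.0
```

```bash
python3 - <<'E'
from h import *
c,W=held('wrist'); cv2.imwrite('pics/w8.png',c['frame'][...,::-1])
hsv=cv2.cvtColor(c['frame'],cv2.COLOR_RGB2HSV); blue=(hsv[...,0]>105)&(hsv[...,0]<130)&(hsv[...,1]>130)
P=W[blue&(W[...,2]>55)&(W[...,2]<62)&(W[...,0]>560)]; print(len(P)); q=P[:,:2]-np.array(manip.read_state()['eef_pos'])[:2]
print('wall x',np.percentile(q@[.9863,-.1645],[2,50,98]),'n',np.percentile(q@[.1645,.9863],[2,50,98]))
E
```

```text
wrist 21760 x rel tcp [-22.9 -21.9  86.2  86.7]
plane dz/dx,dz/dy,z0 (rel tcp) [ 1.000000e-03 -2.000000e-03 -1.781933e+02] 17519 rot [ 3.139 -0.02  -0.165] pos [ 494.2 -221.5  232.6] F [-2.6  1.2  6.1] M [0.53 0.63 0.08]
927
wall x [93.16905521 94.71363725 96.63353083] n [-24.54352321   0.24602124  25.53727833]
```

View pics/w8.png

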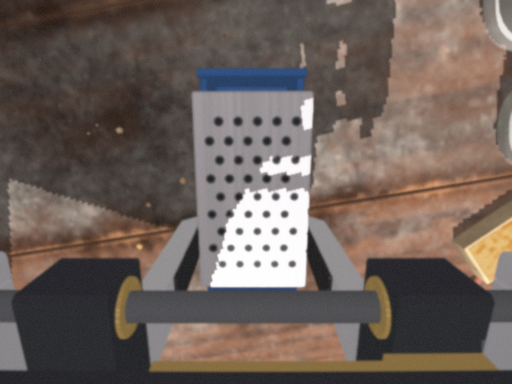

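The plate sits centred on the rim: far wall at (197-306, 70-88), plate edge at row 92, evenly overlapping both sides. Releasing.

{"op": "step_arm", "data": {
  "increments": [
    [[0,0,0,0,0,-0.005,1],[0,0,0,0,0,0,1]]
  ],
  "newtons": 5
}}

```text
clock: 19.85
eef_pos: [494.2, -221.4, 232.5]
eef_rot: [3.139, -0.02, -0.165]
wrist_force: [-0.8, 1.5, 1.8]
finger_gap: 61.5
finger_force: 5.0
```

{"op": "step_arm", "data": {
  "increments": [
    [[0,0,0,0,0,0,-1],[0,0,0,0,0,0,-1],[0,0,0,0,0,0,-1],[0,0,0,0,0,0,-1],[0,0,0,0,0,0,-1]]
  ]
}}

```text
clock: 20.35
eef_pos: [494.2, -221.4, 232.3]
eef_rot: [3.139, -0.02, -0.165]
wrist_force: [0.1, -0.0, -0.5]
finger_gap: 93.6
finger_force: 0.0
```

{"op": "step_arm", "data": {
  "increments": [
    [[0,0,0,0,0,-0.1,-1],[0,0,0,0,0,-0.5,-1],[0,0,0,0,0,-1,-1],[0,0,0,0,0,-1,-1],[0,0,0,0,0,-1,-1]]
  ]
}}

```text
clock: 20.85
eef_pos: [491.2, -220.5, 378.2]
eef_rot: [3.139, -0.02, -0.165]
wrist_force: [-0.5, -0.5, 1.0]
finger_gap: 93.9
finger_force: 0.0
```

{"op": "step_arm", "data": {
  "increments": [
    [[0,0,0,0,0,-0.5,-1],[0,0,0,0,0,0,-1],[0,0,0,0,0,0,-1],[0,0,0,0,0,0,-1],[0,0,0,0,0,0,-1]]
  ]
}}

```text
clock: 21.35
eef_pos: [491.1, -220.5, 394.9]
eef_rot: [3.14, -0.017, -0.165]
wrist_force: [0.4, -0.2, 0.8]
finger_gap: 93.8
finger_force: 0.0
```

```bash
python3 - <<'E'
from h import *
s=manip.read_state(); print(s['clock'],s['eef_pos'],s['finger_gap'])
c=optics.camera('wrist'); W=cloud(c); cv2.imwrite('pics/w9.png',c['frame'][...,::-1]); hsv=cv2.cvtColor(c['frame'],cv2.COLOR_RGB2HSV); Z=W[...,2]
q=W[...,:2]-[526.1,-227.]; x=q@[.9863,-.1645]; y=q@[.1645,.9863]
m=(abs(x)<70)&(abs(y)<40)&(abs(Z-54)<5)&(hsv[...,1]<70)
P=W[m]; r=cv2.minAreaRect(P[:,:2].astype(np.float32)); print(len(P),r,np.percentile(Z[m],[2,50,98]), np.linalg.lstsq(np.c_[x[m],y[m],np.ones(m.sum())],Z[m],rcond=None)[0])
d=optics.camera('top'); W=cloud(d)
for nm,(a,b) in dict(tin=(259,157),cork=(265,179),lid=(261,227)).items(): print(nm,np.round(W[b-1:b+2,a-1:a+2].mean((0,1)),1))
E
```

```text
21.35 [ 491.07435601 -220.54158462  394.93706828] 93.79239399381498
6054 ((522.6448974609375, -226.30575561523438), (62.09737014770508, 117.47455596923828), 80.82459259033203) [52.86859318 54.493572   56.01552387] [ 6.71520041e-04 -8.18442152e-04  5.44895734e+01]
tin [611.4  -4.5  71.2]
cork [558.8 -18.6  29.4]
lid [430.9  -4.3  14.7]
```

View pics/w9.png

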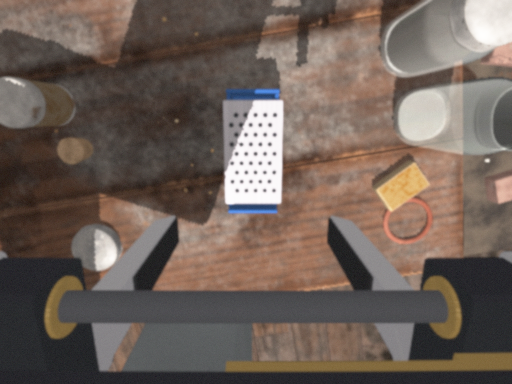

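The plate (223-284, 99-205) lies flat and square on the box, with both blue end walls visible at rows 93 and 209. The tin, cork and lid are where they were.

```bash
python3 -c "
from cell import workorder
print(workorder.sign_off())"
```

```text
the job is handed in; nothing more can be done
None
```

The grater plate lies flat and square on the catch box between its raised ends, the cork, lid and tin have not moved, and the job was handed in at about 21 s; one reading at the end of the slide touched 10.1 N, above the 6 to 9 N band, and a few in the first half of the slide were about 5 N, below it.

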